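Slide the tall bottle into the free rack bay

TASK

Put the tall bottle away on the watchmaker's bench: push it low on its body, below the raised ring, so that it slides upright along the bench into the free bay of the wooden bottle rack until it is fully home against the back wall. Do not tip it or lift it off the bench and do not touch it above the ring, and leave the jars and everything else where they stand.

Things in the scene. Friction and masses are not known exactly. Their poses are not given: they have to be found in the camera images.
- bottle: Tall round amber bottle, 56 mm in diameter, 210 mm tall, 0.29 to 0.48 kg, black cap 32 mm wide, standing on the bench. A raised ring (1.5 mm proud) runs round it 67 to 73 mm above the bench. Origin: centre of its underside; z up its axis. Friction on the bench 0.5 to 0.72: it slides when pushed at 30 mm height or lower, tips when pushed high up.
- bottle_top: The same bottle's upper part, above the ring (rigid with it): paper label, shoulder, neck and cap. Origin on the bottle's axis, 72 mm above its underside. It must not be touched by the robot.
- rack: Low wooden rack fixed to the bench: back wall and four dividers 40 mm high form three floorless bays at y = -90, 0, +90 mm, each 68 mm wide, open to the robot's right. Origin on the bench at the middle bay's home centre; x points straight into the bays. Dividers: 22 mm thick, round-ended, from x = -15 mm to the back wall, whose face is at x = +30 mm (2 mm behind a bottle centred on home).
- bay_mark: Flat round cork mark, 52 mm in diameter, flush with the bench (it cannot be felt), in the one free bay. Origin: home centre of the free bay; x points straight into the bay, as the rack's x.
- jar_a: The first of two squat amber jars, 54 mm in diameter, 78 mm tall, standing in the other two bays of the rack. Bystander. Origin: centre of its underside.
- jar_b: The second of two squat amber jars, 54 mm in diameter, 78 mm tall, standing in the other two bays of the rack. Bystander. Origin: centre of its underside.
- hammer: Small hammer 220 mm long lying on the bench to the robot's right. Bystander. Origin under its middle.
- loupe: Black watchmaker's eyeglass, 38 mm wide, 34 mm tall, near the robot. Bystander. Origin: centre of its underside.
- case_block: Round aluminium block, 60 mm in diameter, 28 mm tall, on the far side. Bystander. Origin: centre of its underside.
- parts_tin: Flat round tin, 68 mm in diameter, 30 mm tall, on the far right. Bystander. Origin: centre of its underside.
- strap_box: Small cardboard box 70 x 110 x 40 mm, on the left. Bystander. Origin: centre of its underside.

How it is judged (in metres and radians):
At the end, for the whole second after the job is handed in: The bottle stands upright and at rest on the bench in the free bay, its centre within 6 mm of the home centre along the bay (so no more than 8 mm short of the back wall) and within 9 mm across it (x of bottle in the frame of bay_mark between -0.006 and 0.006 m and y of bottle in the frame of bay_mark between -0.009 and 0.009 m and angle between bottle's own z axis and vertical below 0.05 rad and height (world z) of bottle below 0.004 m and linear speed of bottle below 0.01 m/s); the robot touches nothing.
It fails at once if the bottle was tipped (leant more than 0.2 rad) (angle between bottle's own z axis and vertical above 0.2 rad).
It fails at once if the bottle was lifted off the bench (height (world z) of bottle above 0.01 m).
It fails at once if the bottle was touched above its ring (contact force between bottle_top and the fingers above 0.5 N or contact force between bottle_top and the arm above 0.5 N).
It fails at once if a jar or another thing on the bench was moved more than 15 mm (distance of any of jar_a, jar_b, hammer, loupe, case_block, parts_tin, strap_box from where it was at the start of the episode above 0.015 m).
It also fails if it takes over 48 s, if anything falls off the work surface, if the arm or the gripper's body presses on something with over 40 N, if the wrist force passes 120 N, or if a joint passes its speed limit or range.

ROBOT

A 6-joint arm with a two-finger parallel gripper is mounted at the origin on the work surface. World frame = base frame: x ahead of the robot, y to its left, z up, the work surface at z = 0. Lengths are in m, angles in degrees, forces in N, time in s.
With the tool pointing down it reaches from about 0.375 to 0.9 m from the base axis. Payload 3.1 kg.
Tool frame: the origin (TCP) lies midway between the tips of the shut fingers; the grasp point (between the pads) lies 19 mm behind it; z points along the fingers, y is the line along which they close (so a half turn about z gives the same grasp; the last joint's range is limited). The gripper opens to 87 mm and grips with 3 to 60 N. Pads are 19 mm wide; open, the fingers measure 117 mm over their backs; the gripper's body (75 mm by 190 mm) begins 51 mm behind the grasp point.
Start: joints at [-85.457, 30.224, 82.088, -0, 67.689, -10.227], TCP at [0.159, -0.604, 0.223] pointing down, gripper open.
Joint ranges: [-176.69, 176.69], [-43.24, 126.21], [12.49, 139.97], [-82, 262], [0, 151.66], [-163.58, 163.58]. Speed limits (degrees/s): [159.86, 159.86, 180, 180, 180, 180].

INTERFACE

Orientations are given as a 3x3 rotation matrix whose columns are the frame's x, y, z axes.
In Python, from rig import bot, capture, read_state gives the robot as it stands (bot), with the cameras as plain functions and the readings as plain functions.
- The arm moves only by the tool steer_hand, called after ">>>" as name(argument=value, ...) on one line, values as JSON. Schema: {"type":"object","properties":{"moves":{"type":"array","items":{"type":"array","items":{"type":"number"},"minItems":7,"maxItems":7},"minItems":1,"maxItems":20},"only":{"type":"string"},"quiet":{"type":"boolean"},"lines":{"type":"string"}},"required":["moves"],"additionalProperties":false}. moves is a list of rows, 1 to 20 of them, each of 7 numbers: dx, dy, dz in fractions of the full range, 1 being 0.75 m, then a rotation vector rx, ry, rz in shares of 90 degrees (1.0 is 90 degrees), then the opening from 0.0 (shut) to 1.0 (fully open); each row is the pose to reach, as a shift and turn from the pose commanded when the call began, along the tool's axes at that moment; what a row does not reach only later rows make up. A row lasts 1/10 s, in which the tool goes at most 0.05 m and 8.59 degrees, less where a joint would pass 70% of its speed; a pose out of reach is approached as far as the arm can. The fingers move at their own pace and stop on an object; the grip force is fixed at half the most. Time passes only in rows, so rows that do not move let the fingers close. The tool returns the time, the measured TCP pose, the force, the opening and the grip force at its end. only (a regular expression) keeps the lines of the reply that match it, lines (a string "A,B") keeps lines A to B, and quiet returns only ok. No shift or turn number may pass 1 either way. Input that does not fit is refused with a message, and nothing moves.
- read_state(): the state, without advancing time (a new reading comes with each control period).
- capture(name): name is "scene" or "side" or "wrist"; returns a dict with "color" (480x640x3 uint8, red, green, blue), "K" (3x3 intrinsics, pixels), "view" (4x4, takes a point from world to camera coordinates); the wrist camera has in their place "mount" (4x4, takes a point from camera to tool coordinates, whose origin is the TCP and whose axes are the flange's). Camera axes: x right, y up, looking along -z (the intrinsics and any distortion apply to the point x, -y, -z); pixel columns grow to the right and rows downward; lengths in m; the calibration is good to about 2 mm. The wrist camera is an equidistant fisheye: a pixel r from the principal point sees the ray r / f radians off the axis. A picture is of the moment at which its call begins: read the wrist's pose just before it. There is no depth.
- bot.hand_in(): hands the job in; it is judged then, once.
The state is a dict: "time_s": time; "joint_positions": joint angles; "qvel": joint speeds; "tau": joint torques, N m; "position": TCP position; "tcp_rot": TCP orientation; "force": force on the tool from outside, world axes, zero at the start; "moment": the same for the moment, N m; "opening": opening from 0.0 (shut) to 1.0 (fully open); "grasp_force": force on a finger pad.
Only numpy, scipy, OpenCV 4.12 (cv2) and the standard library are available. Lean on these libraries where they do the work, as an engineer would, in place of code of your own. Each camera call takes 0.05 s, during which the arm holds its last target. There are 200 camera calls.

## Working session

There is one attempt and no reset: what is moved stays moved. The work goes in short steps, Python scripts to look and compute and a tool call to move; the robot and the scene stay as the last step left them, time stands still between calls to the robot, and variables do not carry over. Pictures are saved under pics/ and viewed, at most 13 in all, crops included, and the job is handed in when it is done.

```bash
ls; mkdir -p pics; python3 - <<'E'
from rig import bot, capture, read_state
import cv2, numpy as np
s=read_state(); print({k:np.round(v,3).tolist() for k,v in s.items()})
for n in("scene","side"):
    c=capture(n); cv2.imwrite(f"pics/{n}0.png",c["color"][:,:,::-1]); np.savez(f"{n}0.npz",**c)
    V=c["view"]; print(n,c["K"].round(1).tolist(),(-V[:3,:3].T@V[:3,3]).round(3), [k for k in c])
E
```

```text
pics
rig.py
{'time_s': 0.0, 'joint_positions': [-85.458, 30.279, 82.154, 0.001, 67.687, -10.228], 'qvel': [-0.0, -0.034, 0.013, 0.096, -0.04, 0.011], 'tau': [-0.001, -44.004, -17.659, 0.063, 0.058, -0.0], 'position': [0.159, -0.604, 0.222], 'tcp_rot': [[0.967, 0.255, -0.0], [0.255, -0.967, 0.002], [0.0, -0.002, -1.0]], 'force': [-0.621, 0.32, 0.219], 'moment': [-0.059, 0.041, -0.0], 'grasp_force': 0.0, 'opening': 1.001}
scene [[545.0, 0.0, 328.7], [0.0, 545.0, 239.4], [0.0, 0.0, 1.0]] [ 1.229 -0.54   0.993] ['color', 'K', 'view']
side [[475.6, 0.0, 318.7], [0.0, 475.6, 236.3], [0.0, 0.0, 1.0]] [0.187 0.645 0.755] ['color', 'K', 'view']
```

View pics/scene0.png

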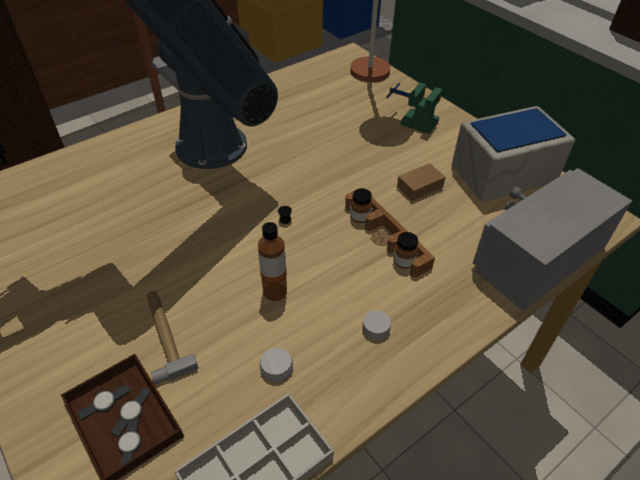

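View pics/side0.png

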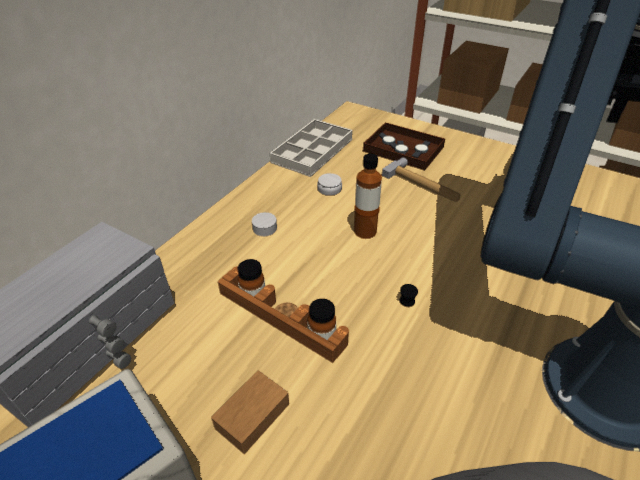

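The bottle stands at scene (273,290) / side (367,232). The rack's middle bay is free: its cork mark is at scene (380,237) / side (287,310), with jars in the two outer bays.

```bash
cat > h.py <<'E'
import numpy as np, cv2
def load(n): return dict(np.load(n+"0.npz"))
def ray(c,u,v):
    V=c["view"];R=V[:3,:3];o=-R.T@V[:3,3]
    d=np.linalg.inv(c["K"])@[u,v,1]; return o,R.T@(d*[1,-1,-1])
def cast(c,u,v,z):
    o,d=ray(c,u,v); return (o+d*(z-o[2])/d[2])
def proj(c,p):
    q=c["view"][:3,:3]@p+c["view"][:3,3]; q=c["K"]@(q*[1,-1,-1]); return q[:2]/q[2]
E
python3 - <<'E'
from h import *
a,b=load("scene"),load("side")
A=cv2.resize(a["color"][170:320,230:450],None,fx=3.4,fy=3.4,interpolation=2)[:,:,::-1]
B=cv2.resize(b["color"][140:370,200:430],None,fx=2.6,fy=2.6,interpolation=2)[:,:,::-1]
cv2.imwrite("pics/a.png",A);cv2.imwrite("pics/b.png",B)
for n,c,pts in(("scene",a,[(270,230,.21),(362,194,.078),(407,240,.078),(380,237,0)]),("side",b,[(371,160,.21),(250,267,.078),(321,308,.078),(287,311,0)])):
    for u,v,z in pts: print(n,u,v,cast(c,u,v,z).round(3))
    m=(c["color"].max(2)<40).astype(np.uint8); k,l,st,ce=cv2.connectedComponentsWithStats(m)
    for i in range(1,k):
        if 60<st[i,4]<900: print(n,st[i],ce[i].round(1))
E
```

```text
scene 270 230 [ 0.565 -0.155  0.21 ]
scene 362 194 [0.486 0.163 0.078]
scene 407 240 [0.669 0.144 0.078]
scene 380 237 [0.573 0.155 0.   ]
scene [ 98  55  46  19 165] [120.6  64.1]
scene [353 189  18  17 250] [361.7 196.8]
scene [279 206  12  18 174] [284.7 214.6]
scene [263 223  14  18 214] [269.5 231.1]
scene [397 232  21  19 307] [407.1 241.4]
scene [ 81 391  49  30 111] [105.8 406.6]
scene [104 430  79  50 620] [145.3 456.3]
side 371 160 [ 0.552 -0.14   0.21 ]
side 250 267 [0.666 0.149 0.078]
side 321 308 [0.489 0.164 0.078]
side 287 311 [0.579 0.152 0.   ]
side [592   0  18  13 183] [600.5   5.7]
side [504  23  54 166 335] [531.  102.6]
side [368 124  75  21 410] [405.9 133.8]
side [404 142  40  27 203] [422.4 159.5]
side [364 144  39  25 437] [376.6 155.8]
side [238 260  23  21 390] [249.3 269.7]
side [400 284  18  22 294] [407.9 294.6]
side [309 299  25  24 495] [321.4 310.7]
```

View pics/a.png

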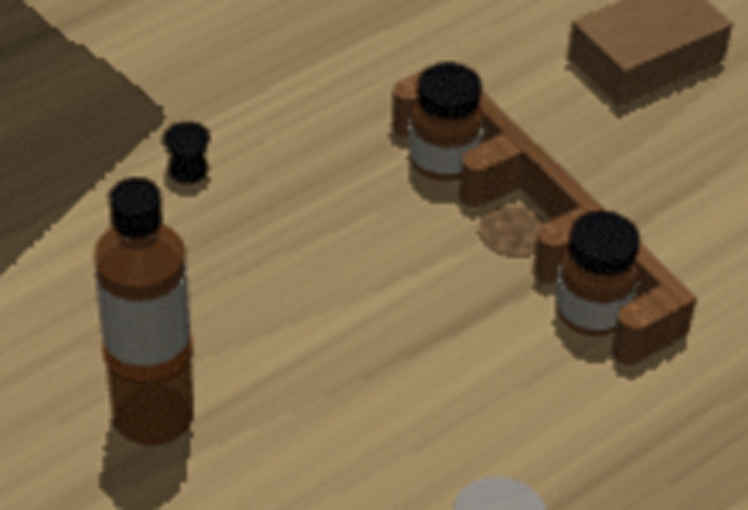

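View pics/b.png

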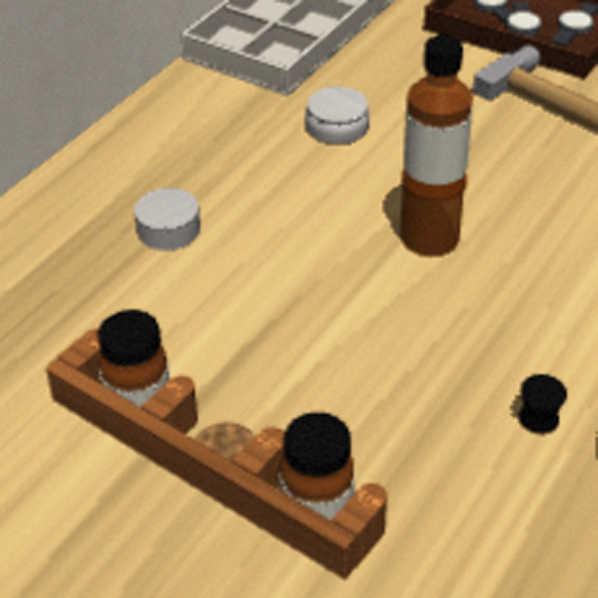

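```bash
python3 - <<'E'
from h import *
a,b=load("scene"),load("side")
fa=lambda U,V:(230+(U+.5)/3.4-.5,170+(V+.5)/3.4-.5)
fb=lambda U,V:(200+(U+.5)/2.6-.5,140+(V+.5)/2.6-.5)
def tri(p,q):
    M=[];r=[]
    S=np.zeros((3,3));t=np.zeros(3)
    for c,(u,v) in((a,p),(b,q)):
        o,d=ray(c,u,v);d/=np.linalg.norm(d);P=np.eye(3)-np.outer(d,d);S+=P;t+=P@o
    return np.linalg.solve(S,t)
def show(n,p,q,z):
    print(n,"A",cast(a,*fa(*p),z)[:2].round(4),"B",cast(b,*fb(*q),z)[:2].round(4),"tri",tri(fa(*p),fb(*q)).round(4))
show("captop",(134,191),(443,46),.21)
show("base",(152.5,425),(432,238),0)
show("jar1",(450,83),(318,434),.078)
show("jar2",(604,233),(130,330),.078)
show("loupe",(187,135),(543,388),.034)
show("case",(499,495),(168,207),.028)
show("cork",(511,231),(226,442),0)
w0,w1=cast(b,*fb(49,370),.04),cast(b,*fb(347,546),.04);d=w1-w0
print("wall B",w0,w1,np.linalg.norm(d))
w2,w3=cast(a,*fa(694,297),.04),cast(b,*fb(385,497),.04);print(w2,w3)
# cork & bottle masks
for n,c,(x0,x1,y0,y1) in(("A",a,(365,400,225,250)),("B",b,(270,302,298,322))):
    hsv=cv2.cvtColor(c["color"],cv2.COLOR_RGB2HSV); print(n,hsv[(y0+y1)//2,x0:x1:2].tolist())
E
```

```text
captop A [ 0.5543 -0.1505] B [ 0.5586 -0.1482] tri [ 0.5571 -0.1498  0.2105]
base A [ 0.5649 -0.158 ] B [ 0.5573 -0.152 ] tri [ 0.5605 -0.1565 -0.0051]
jar1 A [0.4861 0.1629] B [0.489  0.1605] tri [0.488  0.1616 0.0799]
jar2 A [0.6654 0.149 ] B [0.6674 0.148 ] tri [0.6663 0.1485 0.0791]
loupe A [0.3773 0.0012] B [ 0.3833 -0.0024] tri [ 3.816e-01 -3.000e-04  3.740e-02]
case A [ 0.7614 -0.0247] B [ 0.7727 -0.0342] tri [ 0.7659 -0.028   0.0355]
cork A [0.5745 0.1538] B [0.5811 0.1495] tri [0.5781 0.1515 0.0042]
wall B [0.72136172 0.18880278 0.04      ] [0.43666872 0.20770424 0.04      ] 0.2853197684881355
[0.72348467 0.18555466 0.04      ] [0.43478834 0.1577979  0.04      ]
A [[20, 95, 155], [19, 95, 150], [19, 97, 147], [16, 113, 124], [15, 117, 111], [15, 115, 106], [15, 117, 111], [15, 118, 106], [16, 120, 98], [15, 118, 99], [15, 121, 103], [16, 117, 113], [14, 144, 113], [13, 142, 126], [14, 145, 125], [14, 145, 118], [13, 143, 96], [15, 49, 21]]
B [[13, 175, 143], [13, 169, 148], [12, 176, 145], [12, 167, 136], [14, 142, 153], [15, 141, 174], [15, 146, 136], [14, 139, 114], [16, 139, 136], [15, 138, 135], [14, 144, 133], [15, 145, 141], [14, 141, 137], [13, 171, 157], [12, 176, 154], [13, 171, 157]]
```

```bash
python3 - <<'E'
from h import *
from scipy.spatial.transform import Rotation as Ro
a=load("scene")
for p in((153,294),(195,368),(155,378),(178,365)): print("hammer",p,cast(a,*p,.012).round(3))
from rig import bot, capture, read_state
s=read_state();R0=np.array(s["tcp_rot"]);p0=np.array(s["position"])
d=np.array([.068,.998,0]);d/=np.linalg.norm(d);t=np.radians(45)
z=d*np.cos(t)-np.array([0,0,np.sin(t)]);y=np.array([d[1],-d[0],0]);x=np.cross(y,z)
R=np.c_[x,y,z]; print(R.round(3))
for tgt in([.50,-.33,.223],[.547,-.26,.12]): print(R0.T@(np.array(tgt)-p0))
rv=Ro.from_matrix(R0.T@R).as_rotvec(degrees=True);print(rv,np.linalg.norm(rv))
E
```

```text
hammer (153, 294) [ 0.408 -0.379  0.012]
hammer (195, 368) [ 0.631 -0.393  0.012]
hammer (155, 378) [ 0.603 -0.467  0.012]
hammer (178, 365) [ 0.604 -0.417  0.012]
[[ 0.048  0.998  0.048]
 [ 0.705 -0.068  0.705]
 [ 0.707  0.    -0.707]]
[ 0.39920933 -0.17776155 -0.00085562]
[ 0.46246539 -0.23326174  0.10227731]
[ 27.84785     38.83216549 -67.45917466] 82.66909986150301
```

The manual's scale: shifts go in shares of 0.75 m and turns go in shares of 90 degrees. Converting my numbers, 0.399 m / 0.75 = 0.532, 0.2 m / 0.75 = 0.2667, -67.46 degrees / 90 = -0.7496.

>>> steer_hand(moves=[[0.2667,-0.12,0,0.1556,0.2156,-0.3744,1],[0.2667,-0.12,0,0.1556,0.2156,-0.3744,0.34],[0.2667,-0.12,0,0.1556,0.2156,-0.3744,0.34],[0.2667,-0.12,0,0.1556,0.2156,-0.3744,0.34],[0.2667,-0.12,0,0.1556,0.2156,-0.3744,0.34],[0.532,-0.2373,0,0.3094,0.4314,-0.7496,0.34],[0.532,-0.2373,0,0.3094,0.4314,-0.7496,0.34],[0.532,-0.2373,0,0.3094,0.4314,-0.7496,0.34],[0.532,-0.2373,0,0.3094,0.4314,-0.7496,0.34],[0.532,-0.2373,0,0.3094,0.4314,-0.7496,0.34],[0.532,-0.2373,0,0.3094,0.4314,-0.7496,0.34],[0.532,-0.2373,0,0.3094,0.4314,-0.7496,0.34],[0.532,-0.2373,0,0.3094,0.4314,-0.7496,0.34]])

```text
time_s: 1.4
position: [0.4989, -0.3312, 0.2227]
tcp_rot: [[0.05, 0.998, 0.049], [0.707, -0.07, 0.703], [0.705, -0.001, -0.709]]
force: [0.6, 0.1, 0.8]
opening: 0.341
grasp_force: 0.0
```

```bash
python3 - <<'E'
from rig import bot, capture, read_state
import numpy as np, cv2
s=read_state(); print({k:np.round(s[k],3).tolist() for k in("time_s","position","tcp_rot","joint_positions","opening","force")})
c=capture("side");cv2.imwrite("pics/side1.png",c["color"][:,:,::-1])
E
```

```text
{'time_s': 1.4, 'position': [0.499, -0.331, 0.223], 'tcp_rot': [[0.05, 0.998, 0.049], [0.707, -0.07, 0.703], [0.705, -0.001, -0.709]], 'joint_positions': [-57.206, 43.733, 69.567, 25.764, 103.778, -55.456], 'opening': 0.341, 'force': [0.623, 0.056, 0.766]}
```

View pics/side1.png

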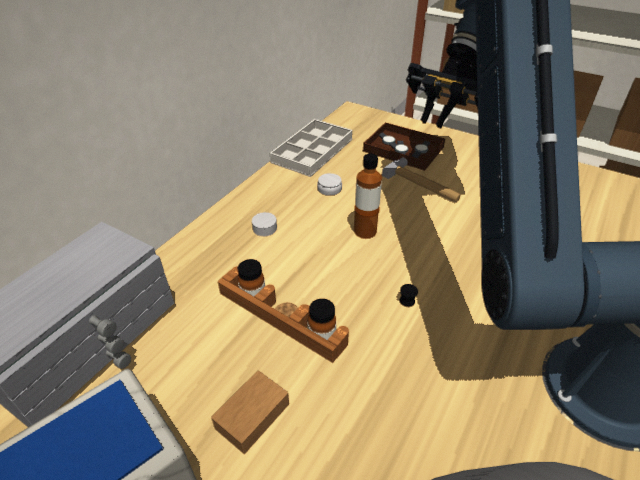

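The bottle still stands at (367,200), and the tilted gripper is behind it near (440,100). I'll descend behind the bottle.

To row units: 0.21 m / 0.75 = 0.28, -0.0832 m / 0.75 = -0.1109.

>>> steer_hand(moves=[[-0.0107,0.0204,0.0667,0,0,0,0.34],[-0.0207,0.0408,0.1333,0,0,0,0.34],[-0.0311,0.0612,0.2,0,0,0,0.34],[-0.0311,0.0612,0.2,0,0,0,0.34],[-0.0573,0.0612,0.2267,0,0,0,0.34],[-0.084,0.0612,0.2533,0,0,0,0.34],[-0.1109,0.0612,0.28,0,0,0,0.34],[-0.1109,0.0612,0.28,0,0,0,0.34],[-0.1109,0.0612,0.28,0,0,0,0.34]])

```text
time_s: 2.35
position: [0.5516, -0.246, 0.0163]
tcp_rot: [[0.049, 0.998, 0.05], [0.707, -0.07, 0.704], [0.706, 0.001, -0.709]]
force: [-0.0, 0.8, 0.3]
opening: 0.339
grasp_force: 0.0
```

```bash
python3 - <<'E'
from rig import bot, capture, read_state
import numpy as np, cv2
s=read_state(); print({k:np.round(s[k],4).tolist() for k in("position","tcp_rot","joint_positions")})
c=capture("scene");cv2.imwrite("pics/scene2.png",cv2.resize(c["color"][140:380,160:480],None,fx=2.4,fy=2.4)[:,:,::-1])
E
```

```text
{'position': [0.5516, -0.246, 0.0163], 'tcp_rot': [[0.0489, 0.9976, 0.0499], [0.7069, -0.0699, 0.7039], [0.7057, 0.0009, -0.7085]], 'joint_positions': [-49.711, 57.7767, 76.4658, 29.8459, 82.3666, -59.7258]}
```

View pics/scene2.png

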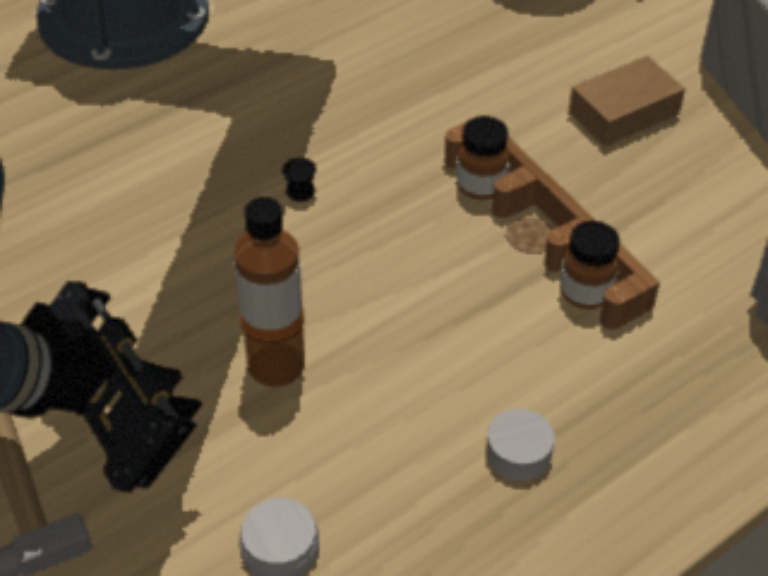

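The fingers are low behind the bottle (scene crop, ~(190,405)) and in line with the bottle and the bay. I'll start the push slowly.

To row units: 0.0779 m / 0.75 = 0.1039, 0.075 m / 0.75 = 0.1.

>>> steer_hand(moves=[[0.0095,0,0.0095,0,0,0,0.34],[0.0189,0,0.0189,0,0,0,0.34],[0.0283,0,0.0283,0,0,0,0.34],[0.0377,0,0.0377,0,0,0,0.34],[0.0472,0,0.0472,0,0,0,0.34],[0.0509,0,0.0509,0,0,0,0.34],[0.0547,0,0.0547,0,0,0,0.34],[0.0585,0,0.0585,0,0,0,0.34],[0.0623,0,0.0623,0,0,0,0.34],[0.066,0,0.066,0,0,0,0.34],[0.0699,0,0.0699,0,0,0,0.34],[0.0736,0,0.0736,0,0,0,0.34],[0.0773,0,0.0773,0,0,0,0.34],[0.0812,0,0.0812,0,0,0,0.34],[0.0849,0,0.0849,0,0,0,0.34],[0.0887,0,0.0887,0,0,0,0.34],[0.0925,0,0.0925,0,0,0,0.34],[0.0963,0,0.0963,0,0,0,0.34],[0.1,0,0.1,0,0,0,0.34],[0.1039,0,0.1039,0,0,0,0.34]])

```text
time_s: 4.4
position: [0.5592, -0.1343, 0.0148]
tcp_rot: [[0.048, 0.998, 0.048], [0.707, -0.068, 0.704], [0.706, 0.0, -0.709]]
force: [0.1, -2.4, 0.1]
opening: 0.34
grasp_force: 1.0
```

```bash
cat > look.py <<'E'
import sys; from h import *; from rig import bot, capture, read_state
s=read_state(); print({k:np.round(s[k],4).tolist() for k in("position","force")})
for n,z in(("scene",.21),("side",.21)):
    c=capture(n); cv2.imwrite(f"pics/{n}_{sys.argv[1]}.png",c["color"][:,:,::-1]); np.savez(f"{n}_{sys.argv[1]}.npz",**c)
    m=(c["color"].max(2)<40).astype(np.uint8); k,l,st,ce=cv2.connectedComponentsWithStats(m)
    for i in range(1,k):
        if 120<st[i,4]<700: print(n,st[i],"captop z=.2:",cast(c,*ce[i],.200).round(4)[:2])
E
python3 look.py 3
```

```text
{'position': [0.5592, -0.1343, 0.0148], 'force': [0.1363, -2.4474, 0.0942]}
scene [353 189  18  16 242] captop z=.2: [0.5916 0.063 ]
scene [278 206  18  25 322] captop z=.2: [ 0.5478 -0.1033]
scene [397 232  20  19 299] captop z=.2: [0.7467 0.0505]
scene [105 431  78  49 585] captop z=.2: [ 0.8297 -0.5469]
side [474  13  28  67 437] captop z=.2: [ 0.5497 -0.9433]
side [501  86  30  73 465] captop z=.2: [ 0.3393 -0.4793]
side [340 165  27  27 301] captop z=.2: [ 0.5621 -0.085 ]
side [238 260  23  21 383] captop z=.2: [0.5771 0.2432]
side [400 284  18  23 311] captop z=.2: [0.334  0.1577]
side [309 299  25  24 485] captop z=.2: [0.4312 0.2547]
```

View pics/side_3.png

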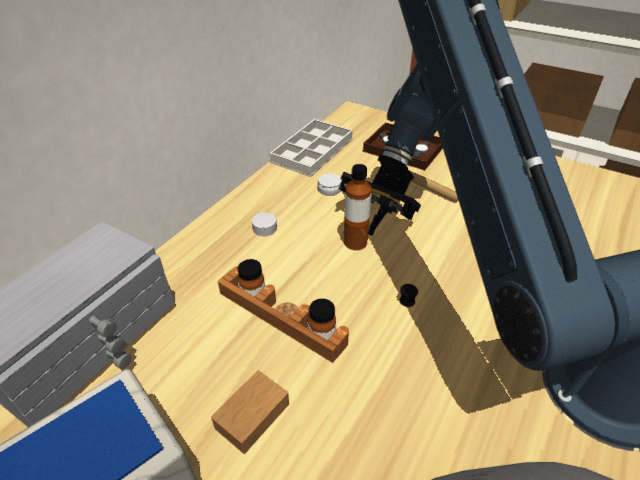

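The bottle is upright at (356,215), with the fingers on its lower body behind it. I'll keep pushing.

To row units: 0.096 m / 0.75 = 0.128, 0.062 m / 0.75 = 0.0827.

>>> steer_hand(moves=[[0.004,0,0.004,0,0,0,0.34],[0.0093,0,0.0093,0,0,0,0.34],[0.016,0,0.016,0,0,0,0.34],[0.0227,0,0.0227,0,0,0,0.34],[0.0293,0,0.0293,0,0,0,0.34],[0.036,0,0.036,0,0,0,0.34],[0.0427,0,0.0427,0,0,0,0.34],[0.0493,0,0.0493,0,0,0,0.34],[0.056,-0.0013,0.056,0,0,0,0.34],[0.0627,-0.0013,0.0627,0,0,0,0.34],[0.0693,-0.0013,0.0693,0,0,0,0.34],[0.076,-0.0013,0.076,0,0,0,0.34],[0.0827,-0.0013,0.0827,0,0,0,0.34],[0.0893,-0.0013,0.0893,0,0,0,0.34],[0.096,-0.0013,0.096,0,0,0,0.34],[0.1027,-0.0013,0.1027,0,0,0,0.34],[0.1093,-0.0013,0.1093,0,0,0,0.34],[0.116,-0.0013,0.116,0,0,0,0.34],[0.1227,-0.0013,0.1227,0,0,0,0.34],[0.128,-0.0013,0.128,0,0,0,0.34]])

```text
time_s: 6.5
position: [0.5674, 0.0016, 0.0146]
tcp_rot: [[0.048, 0.998, 0.048], [0.707, -0.068, 0.704], [0.706, 0.0, -0.708]]
force: [0.1, -2.9, 1.6]
opening: 0.344
grasp_force: 1.6
```

```bash
python3 look.py 4; python3 - <<'E'
from h import *
a=load("scene_4.npz"[:-4]) if 0 else dict(np.load("scene_4.npz"));b=dict(np.load("side_4.npz"))
A=cv2.resize(a["color"][160:310,270:440],None,fx=2.3,fy=2.3);B=cv2.resize(b["color"][170:360,210:400],None,fx=2.0,fy=2.0)
h=max(A.shape[0],B.shape[0]);f=lambda I:cv2.copyMakeBorder(I,0,h-I.shape[0],0,0,0)
cv2.imwrite("pics/c4.png",np.hstack([f(A),f(B)])[:,:,::-1])
E
```

```text
{'position': [0.5674, 0.0016, 0.0146], 'force': [0.0582, -2.8725, 1.6487]}
scene [353 189  18  17 245] captop z=.2: [0.5916 0.0629]
scene [337 190  13  16 181] captop z=.2: [0.568  0.0299]
scene [397 232  21  19 300] captop z=.2: [0.7468 0.0506]
scene [105 430  78  50 600] captop z=.2: [ 0.8298 -0.547 ]
side [462  22  40  75 549] captop z=.2: [ 0.5315 -0.8263]
side [501 102  44  80 610] captop z=.2: [ 0.3002 -0.3944]
side [357 113  17  40 184] captop z=.2: [ 0.6231 -0.2455]
side [306 196  25  23 325] captop z=.2: [0.5692 0.0396]
side [336 232  34  37 322] captop z=.2: [0.4626 0.1121]
side [238 260  23  20 382] captop z=.2: [0.5771 0.2431]
side [400 284  18  23 311] captop z=.2: [0.3341 0.1579]
side [309 299  25  24 485] captop z=.2: [0.4312 0.2547]
```

View pics/c4.png

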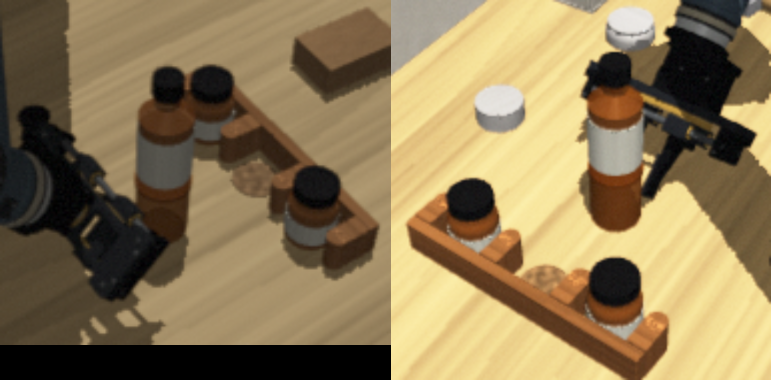

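The bottle is upright and lined up with the free bay: in the scene half it's at (163,150) and the mark at (255,180). I'll continue and slow down towards the bay.

To row units: 0.077 m / 0.75 = 0.1027, 0.075 m / 0.75 = 0.1.

>>> steer_hand(moves=[[0.004,0,0.004,0,0,0,0.34],[0.0093,0,0.0093,0,0,0,0.34],[0.016,0,0.016,0,0,0,0.34],[0.0227,0,0.0227,0,0,0,0.34],[0.0293,0,0.0293,0,0,0,0.34],[0.036,0,0.036,0,0,0,0.34],[0.0427,0,0.0427,0,0,0,0.34],[0.0493,0,0.0493,0,0,0,0.34],[0.056,0,0.056,0,0,0,0.34],[0.0627,0,0.0627,0,0,0,0.34],[0.068,0,0.068,0,0,0,0.34],[0.0733,0,0.0733,0,0,0,0.34],[0.0787,0,0.0787,0,0,0,0.34],[0.0827,0,0.0827,0,0,0,0.34],[0.0867,0,0.0867,0,0,0,0.34],[0.0907,0,0.0907,0,0,0,0.34],[0.0947,0,0.0947,0,0,0,0.34],[0.0973,0,0.0973,0,0,0,0.34],[0.1,0,0.1,0,0,0,0.34],[0.1027,0,0.1027,0,0,0,0.34]])

```text
time_s: 8.6
position: [0.5749, 0.1097, 0.0144]
tcp_rot: [[0.048, 0.998, 0.048], [0.707, -0.068, 0.704], [0.706, 0.0, -0.709]]
force: [-0.7, -2.6, 2.3]
opening: 0.335
grasp_force: 1.8
```

```bash
python3 look.py 5; python3 - <<'E'
from h import *
a=dict(np.load("scene_5.npz"));b=dict(np.load("side_5.npz"))
A=cv2.resize(a["color"][130:290,300:450],None,fx=2.6,fy=2.6);B=cv2.resize(b["color"][190:360,210:370],None,fx=2.5,fy=2.5)
h=max(A.shape[0],B.shape[0]);f=lambda I:cv2.copyMakeBorder(I,0,h-I.shape[0],0,0,0)
cv2.imwrite("pics/c5.png",np.hstack([f(A),f(B)])[:,:,::-1])
E
```

```text
{'position': [0.5749, 0.1097, 0.0144], 'force': [-0.7262, -2.5924, 2.283]}
scene [172  26  42  20 485] captop z=.2: [-0.278  0.119]
scene [377 172  12  15 161] captop z=.2: [0.5747 0.1379]
scene [353 189  16  17 213] captop z=.2: [0.5899 0.0614]
scene [397 232  21  19 300] captop z=.2: [0.7468 0.0506]
scene [104 431  79  49 600] captop z=.2: [ 0.8297 -0.5473]
side [430   0  26  33 287] captop z=.2: [ 0.7861 -1.1775]
side [457  38  52  79 661] captop z=.2: [ 0.4907 -0.7012]
side [366 102  37  39 373] captop z=.2: [ 0.617 -0.31 ]
side [509 122  55  84 675] captop z=.2: [ 0.2542 -0.3201]
side [421 133  38  29 131] captop z=.2: [ 0.4455 -0.2701]
side [378 143  22  32 167] captop z=.2: [ 0.5349 -0.1923]
side [275 226  26  19 331] captop z=.2: [0.5749 0.1418]
side [238 260  23  20 382] captop z=.2: [0.5771 0.2431]
side [306 267  28  32 296] captop z=.2: [0.4686 0.2056]
side [400 284  18  23 302] captop z=.2: [0.3341 0.1583]
side [309 299  25  24 483] captop z=.2: [0.4312 0.2546]
side [527 321  48  16 155] captop z=.2: [0.1285 0.1114]
```

View pics/c5.png

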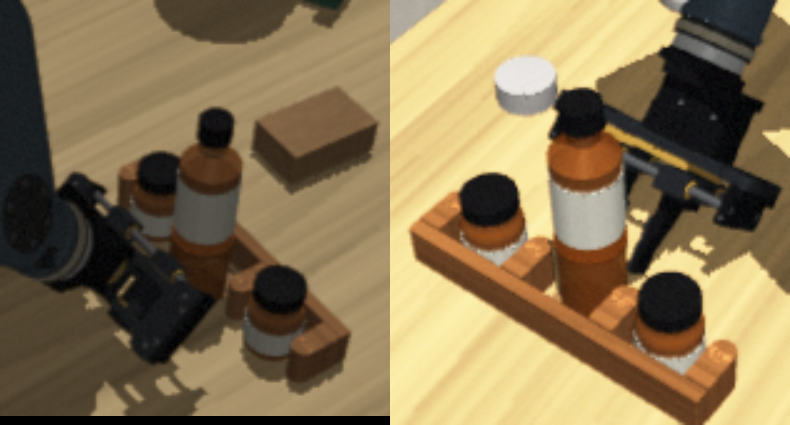

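The bottle is centred in the mouth of the bay, about 15 mm short of home. I'll finish in small steps and watch the force.

To row units: 0.0088 m / 0.75 = 0.0117, 0.0085 m / 0.75 = 0.0113.

>>> steer_hand(moves=[[0.0019,0,0.0019,0,0,0,0.34],[0.0037,0,0.0037,0,0,0,0.34],[0.0056,0,0.0056,0,0,0,0.34],[0.0076,0,0.0076,0,0,0,0.34],[0.0095,0,0.0095,0,0,0,0.34],[0.0104,0,0.0104,0,0,0,0.34],[0.0113,0,0.0113,0,0,0,0.34],[0.0117,0,0.0117,0,0,0,0.34]])

```text
time_s: 9.5
position: [0.5757, 0.122, 0.0143]
tcp_rot: [[0.048, 0.998, 0.048], [0.707, -0.068, 0.704], [0.706, 0.0, -0.709]]
force: [-0.9, -2.5, 1.5]
opening: 0.337
grasp_force: 1.8
```

>>> steer_hand(moves=[[0.0007,0,0.0007,0,0,0,0.34],[0.0013,0,0.0013,0,0,0,0.34],[0.0013,0,0.0013,0,0,0,0.34]])

```text
time_s: 9.8
position: [0.5757, 0.1234, 0.0143]
tcp_rot: [[0.048, 0.998, 0.048], [0.707, -0.068, 0.704], [0.706, 0.0, -0.708]]
force: [-0.1, -2.8, 2.0]
opening: 0.341
grasp_force: 1.6
```

To row units: 0.0014 m / 0.75 = 0.0019, 0.0007 m / 0.75 = 0.0009.

>>> steer_hand(moves=[[0.0009,0,0.0009,0,0,0,0.34],[0.0019,0,0.0019,0,0,0,0.34]], only="posi|^force")

```text
position: [0.5759, 0.1253, 0.0143]
force: [-0.1, -3.5, 2.1]
```

>>> steer_hand(moves=[[0.0009,0,0.0009,0,0,0,0.34],[0.0019,0,0.0019,0,0,0,0.34]], only="posi|^force")

```text
position: [0.576, 0.1274, 0.0143]
force: [0.4, -3.4, 2.8]
```

To row units: 0.0014 m / 0.75 = 0.0019, 0.0007 m / 0.75 = 0.0009.

>>> steer_hand(moves=[[0.0009,0,0.0009,0,0,0,0.34],[0.0019,0,0.0019,0,0,0,0.34]], only="posi|^force")

```text
position: [0.5764, 0.1284, 0.0142]
force: [-1.5, -9.6, 5.6]
```

```bash
python3 look.py 6|grep -E "^scene|side .2[5-9]|posi"; python3 - <<'E'
from h import *
a=dict(np.load("scene_6.npz"));b=dict(np.load("side_6.npz"))
A=cv2.resize(a["color"][150:290,310:440],None,fx=3,fy=3);B=cv2.resize(b["color"][210:350,220:350],None,fx=3,fy=3)
cv2.imwrite("pics/c6.png",np.hstack([A,B])[:,:,::-1])
E
```

```text
{'position': [0.5764, 0.1284, 0.0142], 'force': [-1.4743, -9.6309, 5.6342]}
scene [172  26  42  20 482] captop z=.2: [-0.2784  0.1187]
scene [383 169  13  15 163] captop z=.2: [0.5756 0.1564]
scene [353 189  18  17 246] captop z=.2: [0.5915 0.0629]
scene [397 232  21  19 300] captop z=.2: [0.7468 0.0506]
scene [104 431  79  49 603] captop z=.2: [ 0.8298 -0.547 ]
side [269 231  27  20 339] captop z=.2: [0.576  0.1586]
```

View pics/c6.png

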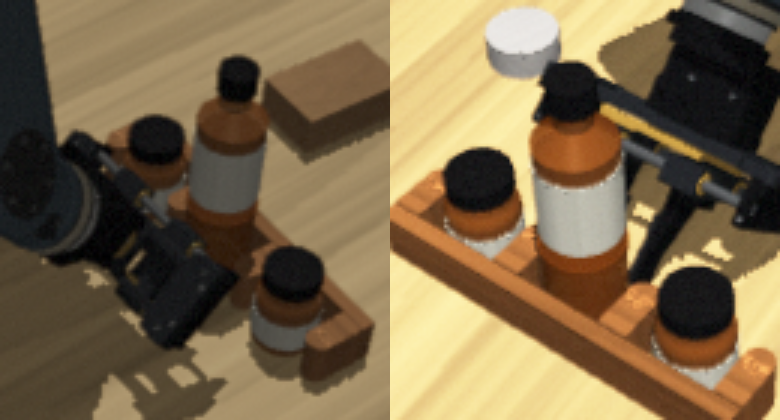

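The force rose to 9.6 N and the bottle sits home against the back wall, centred in the bay and upright. I'll retreat straight back.

To row units: -0.1 m / 0.75 = -0.1333, -0.075 m / 0.75 = -0.1.

>>> steer_hand(moves=[[-0.0027,0,-0.0027,0,0,0,0.34],[-0.008,0,-0.008,0,0,0,0.34],[-0.0187,0,-0.0187,0,0,0,0.34],[-0.04,0,-0.04,0,0,0,0.34],[-0.0667,0,-0.0667,0,0,0,0.34],[-0.1,0,-0.1,0,0,0,0.34],[-0.1333,0,-0.1333,0,0,0,0.34],[-0.1333,0,-0.1333,0,0,0,0.34],[-0.1333,0,-0.1333,0,0,0,0.34]], only="posi|^force")

```text
position: [0.5665, -0.0128, 0.0145]
force: [-0.2, -0.2, 0.3]
```

```bash
python3 look.py 7|grep -E "^scene|side .2[5-9]|posi"; python3 - <<'E'
from h import *
a=dict(np.load("scene_7.npz"));b=dict(np.load("side_7.npz"))
A=cv2.resize(a["color"][150:290,310:440],None,fx=3,fy=3);B=cv2.resize(b["color"][210:350,220:350],None,fx=3,fy=3)
cv2.imwrite("pics/c7.png",np.hstack([A,B])[:,:,::-1])
E
```

```text
{'position': [0.5665, -0.0128, 0.0145], 'force': [-0.222, -0.2404, 0.3122]}
scene [383 169  13  15 164] captop z=.2: [0.5754 0.1565]
scene [353 189  18  16 244] captop z=.2: [0.5915 0.0629]
scene [397 232  21  19 301] captop z=.2: [0.7468 0.0506]
scene [104 430  79  50 601] captop z=.2: [ 0.8297 -0.5472]
side [272 231  17  19 281] captop z=.2: [0.5764 0.1579]
```

View pics/c7.png

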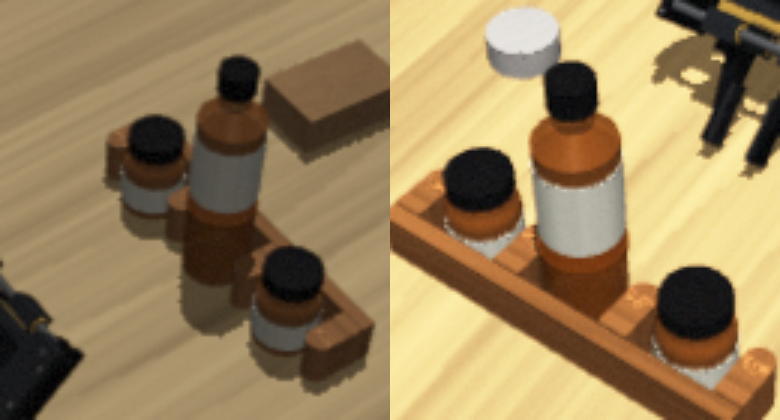

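The bottle stands upright in the middle bay, the jars haven't moved, and the gripper is clear.

```bash
python3 -c "
from rig import bot, capture, read_state
print(bot.hand_in())"
```

```text
the job is handed in; nothing more can be done
None
```

The bottle is upright in the free middle bay, pushed home until it met the back wall; the jars looked unmoved, the gripper is clear, and the job is handed in (no verdict was returned).

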